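# Seat the teapot on its pegged warming base

## Robot

A 6-joint arm with a two-finger parallel gripper is mounted at the origin on the work surface. World frame = base frame: x ahead of the robot, y to its left, z up, the work surface at z = 0. Lengths are in m, angles in degrees, forces in N, time in s.
With the tool pointing down it reaches from about 0.225 to 0.875 m from the base axis. Payload 3.4 kg.
Tool frame: the origin (TCP) lies midway between the tips of the shut fingers; the grasp point (between the pads) lies 19 mm behind it; z points along the fingers, y is the line along which they close (so a half turn about z gives the same grasp; the last joint's range is limited). The gripper opens to 85 mm and grips with 20 to 120 N. Pads are 22 mm wide; open, the fingers measure 114 mm over their backs; the gripper's body (76 mm by 85 mm) begins 54 mm behind the grasp point. The pads swing forward as they close: fully open they stand 13 mm farther back than shut.
Start: joints at [69.213, 15.808, 86.224, -0, 77.962, -6.933], TCP at [0.138, 0.558, 0.201] pointing down, gripper open.
Joint ranges: [-165.64, 165.64], [-43.16, 119.46], [12.63, 154.43], [-67.54, 247.53], [6.08, 155.33], [-154.97, 154.97]. Speed limits (degrees/s): [147.25, 147.25, 180, 180, 180, 180].

## Interface

Orientations are given as a 3x3 rotation matrix whose columns are the frame's x, y, z axes.
In Python, from workcell import env, cams, job gives the robot as it stands.
- The arm moves only by the tool step_arm, never from a script. Its argument "commands" is one flat list of numbers, 5 for each row, row after row: the opening, from -1 (shut) to 1 (fully open), so that 0 is half open, then the shift along the tool's x, y, z in m, then the turn about the tool's z in degrees. A call has 1 to 8 rows; each row shifts and turns the commanded pose from where the row before left it, along the tool's axes as they then stand; what a row does not reach is not made up. A row lasts 1/8 s, in which the tool goes at most 62.5 mm and 10.7 degrees, less where a joint would pass 70% of its speed; a pose out of reach is approached as far as the arm can. A call with a gripper value outside its range is refused whole. The fingers move at their own pace and stop on an object; "force" is the grip in N (left out, the last holds). Time passes only in rows, so rows that do not move let the fingers close. It gives the time, the measured TCP pose, the force, the opening and the grip force at its end, in the units of the state.
- env.get_obs(): the state, without advancing time (a new reading comes with each control period).
- cams.snapshot(name): name is "scene" or "top"; returns the picture (420x560x3 uint8, red, green, blue); there is no depth.
- cams.get_calibration(name): a dict with "intrinsics" (3x3 intrinsics, pixels), "eye" and "orientation" of the camera in the world. Camera axes: x right, y down, z forward; pixel columns grow to the right and rows downward; lengths in m; the calibration is good to about 2 mm. A picture is of the moment at which its call begins. get_calibration takes no time and is no camera call.
- job.close_job(): hands the job in; it is judged then, once.
Trained networks look in the newest picture that a camera, given by its name, has taken for a name from the list of things; names that differ only in an ending like _2 or _b are one class to them, and where a whole thing is asked for, a point or a joint stands for the part that bears it (a point fixed in the world has none). Each returns a list of dicts, best first, with "confidence" (0 to 1); they miss things now and then, are a little off and sometimes report something else, mostly with a low value. They report only what shows in the picture. A call takes as long as a camera call. They do not tell look-alikes from the thing itself.
- cams.silhouettes(camera, target): "region" (420x560 bool, what is visible of it) and "bbox" ([left, top, right, bottom] as shares, 0 to 1, of the picture: columns of its width, rows of its height, round what is visible of it).
- cams.landmark_of(camera, target): "xy" ([column, row] as shares, 0 to 1, of the picture: columns of its width, rows of its height: a listed point, or the origin of a listed thing).
The state is a dict: "time": time; "q": joint angles; "qd": joint speeds; "tau": joint torques, N m; "tcp_pos": TCP position; "tcp_rot": TCP orientation; "force": force on the tool from outside, world axes, zero at the start; "wrist_torque": the same for the moment, N m; "finger_gap": finger opening in m; "finger_force": force on a finger pad.
Only numpy, scipy, OpenCV 4.12 (cv2) and the standard library are available. Lean on these libraries where they do the work, as an engineer would, in place of code of your own. Each camera call takes 0.05 s, during which the arm holds its last target. There are 200 camera calls.

## Task

Pick up the larger teapot and seat it on the round warming base that has two upright pegs, so that the notches in the pot's foot drop over the pegs and the pot stands upright, fully down on the plate; either way round will do. Lower it gently rather than dropping it, and leave the smaller pot and the glass standing between the pots and the bases where they are.

Things in the scene. Friction and masses are not known exactly. Their poses are not given: they have to be found in the camera images.
- teapot_mid (a point): Larger white teapot, loose, 0.5-0.75 kg, 130 across, 162 tall. Point on its axis, half-way up, 80 above its underside; z up, +x to the spout (tip 105 out). Overhead handle: level wooden bar along x, 86 long, 14 wide (y), 14 high, centred 75 above this point, free for 30 under it: pinch across y. Foot 18 high; notch open at both x ends, 30 wide (y), running in to 33 from the axis. All in mm.
- warmer: Round steel warming base, 150 mm across, 28 high, fixed; origin at the centre of its underside, on the step, z up. Two dark pegs stand on its top on its x axis at +48 and -48 mm, each 10 thick, 14 high (tops 42 above the step). Pot seated: underside on the plate, axes in line, pot's x along the pegs' line, either way round, 10 mm play. A like stand without pegs is not wanted.
- smallpot_mid (a point): Smaller white pot, to be left alone: loose, 94 mm across, 119 tall to the top of its overhead handle, plain round foot without notches. This point lies on its axis, 60 mm above its underside; +x points to its spout (75 mm out).
- glass_center (a point): Gold-rimmed tea glass, to be left alone, standing by itself between the pots and the bases: loose, 62 mm across at the rim, 85 tall. This point is its centre, half-way up. Two more such glasses stand on the oval tray farther away.
Mind the look-alikes: they are no part of the job. Leave any turquoise look-alike of the part that bears teapot_mid alone.

How it is judged (in metres and radians):
At the end, for the whole second after the job is handed in: The larger teapot rests, released, on the pegged base: axis within 16 mm of its centre, underside within 5 mm of the plate, x axis within 17 degrees of the peg line (either way round), upright within 4 degrees. The smaller pot and lone glass are within 40 mm of their starts (horizontal distance between teapot_mid and warmer below 0.016 m and z of teapot_mid in the frame of warmer between 0.102 and 0.113 m and angle between the x axis of teapot_mid and the x axis of warmer, either way round below 0.3 rad and angle between teapot_mid's own z axis and vertical below 0.07 rad and linear speed of teapot below 0.02 m/s and distance of each of smallpot_mid, glass_center from where it was at the start of the episode below 0.04 m); the robot touches nothing.
It fails at once if the teapot is slammed onto the warming base (over 80 N) (contact force between teapot and warmer above 80 N).
It fails at once if the teapot is dropped (falls freely from more than about 20 mm) (contact force between the fingers and teapot below 0.1 N and linear speed of teapot above 0.6 m/s).
It fails at once if the smaller pot is shifted by more than 40 mm (distance of smallpot_mid from where it was at the start of the episode above 0.04 m).
It fails at once if the lone glass is shifted by more than 40 mm or knocked over (distance of glass_center from where it was at the start of the episode above 0.04 m or angle between glass_center's own z axis and vertical above 0.5 rad).
It also fails if it takes over 38 s, if anything falls off the work surface, if the arm or the gripper's body presses on something with over 40 N, if the wrist force passes 120 N, or if a joint passes its speed limit or range.

## Working session

There is one attempt and no reset: what is moved stays moved. The work goes in short steps, Python scripts to look and compute and a tool call to move; the robot and the scene stay as the last step left them, time stands still between calls to the robot, and variables do not carry over. Pictures are saved under pics/ and viewed, at most 10 in all, crops included, and the job is handed in when it is done.

Besides the shell and the picture viewer there is one more tool, called by a JSON object that holds its "op" and its "data", one argument or row to a line. step_arm: Moves the arm, as the interface text tells. Its arguments: {"type":"object","properties":{"commands":{"type":"array","items":{"type":"number"}},"force":{"type":"number"}},"required":["commands"]}

```bash
mkdir -p pics
cat > h.py <<'E'
import numpy as np, cv2
from workcell import env, cams, job
def ray(cam,xy):
    c=cams.get_calibration(cam);K=np.array(c["intrinsics"]);R=np.array(c["orientation"]);e=np.array(c["eye"])
    d=R@np.linalg.solve(K,[xy[0]*560,xy[1]*420,1]);return e,d/np.linalg.norm(d)
def atz(cam,xy,z):
    e,d=ray(cam,xy);return e+d*(z-e[2])/d[2]
def tri(a,b):
    A=np.zeros((3,3));v=np.zeros(3);
    for e,d in(a,b):
        P=np.eye(3)-np.outer(d,d);A+=P;v+=P@e
    x=np.linalg.solve(A,v);return x,[np.linalg.norm((np.eye(3)-np.outer(d,d))@(x-e)) for e,d in(a,b)]
def proj(cam,p):
    c=cams.get_calibration(cam);q=np.array(c["intrinsics"])@(np.array(c["orientation"]).T@(np.array(p)-c["eye"]));return q[:2]/q[2]
E
python3 - <<'E'
from h import *
ims=[]
for c in("scene","top"):
    im=cams.snapshot(c);cv2.imwrite(f"pics/{c}0.png",im[:,:,::-1])
    k=cams.get_calibration(c);print(c,np.round(k["eye"],3),np.round(k["orientation"],3).tolist(),k["intrinsics"][0][0])
    for t in("teapot_mid","warmer","smallpot_mid","glass_center"):
        for l in cams.landmark_of(c,t):print(t,"lm",np.round(np.array(l["xy"])*[560,420],1),round(l["confidence"],2))
        for l in cams.silhouettes(c,t):print(t,"sil",np.round(np.array(l["bbox"])*[560,420,560,420],0),round(l["confidence"],2),l["region"].sum())
E
```

```text
scene [1.165 0.622 0.831] [[-0.602, 0.519, -0.607], [0.798, 0.377, -0.47], [-0.015, -0.767, -0.641]] 398.4060663175551
teapot_mid lm [250.  254.2] 0.88
teapot_mid lm [385.9 206.7] 0.88
teapot_mid lm [444.8 243.6] 0.57
teapot_mid sil [419. 213. 473. 281.] 0.74 2108
teapot_mid sil [361. 178. 400. 240.] 0.69 1610
teapot_mid sil [208. 230. 273. 294.] 0.6 2479
warmer lm [199.8 183.3] 0.95
warmer sil [208. 230. 273. 293.] 0.64 2388
warmer sil [177. 166. 220. 198.] 0.61 979
smallpot_mid lm [347.1 256.5] 0.9
smallpot_mid sil [333. 237. 364. 280.] 0.7 969
glass_center lm [269.7 209.8] 0.59
glass_center sil [258. 196. 281. 228.] 0.66 545
top [0.216 0.105 1.166] [[-0.027, -0.98, 0.197], [-1.0, 0.028, 0.001], [-0.006, -0.196, -0.98]] 407.9827898023368
teapot_mid lm [127.  262.5] 0.91
teapot_mid lm [206.5 278.4] 0.72
teapot_mid sil [251. 102. 303. 160.] 0.87 1673
teapot_mid sil [186. 255. 233. 312.] 0.84 1895
teapot_mid sil [105. 222. 157. 286.] 0.57 1984
warmer lm [425.4 216.1] 0.68
warmer sil [403. 190. 457. 243.] 0.66 2308
smallpot_mid lm [205.1 199.2] 0.65
smallpot_mid sil [192. 182. 221. 219.] 0.72 930
glass_center lm [311.8 207.2] 0.96
glass_center sil [300. 194. 322. 219.] 0.57 425
```

```bash
python3 -c "
import cv2,numpy as np
for c in('scene','top'):
    a=cv2.imread(f'pics/{c}0.png');cv2.imwrite(f'pics/{c}0b.png',cv2.resize(a,(800,600),interpolation=cv2.INTER_CUBIC))"
```

```text
(no output)
```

View pics/scene0b.png

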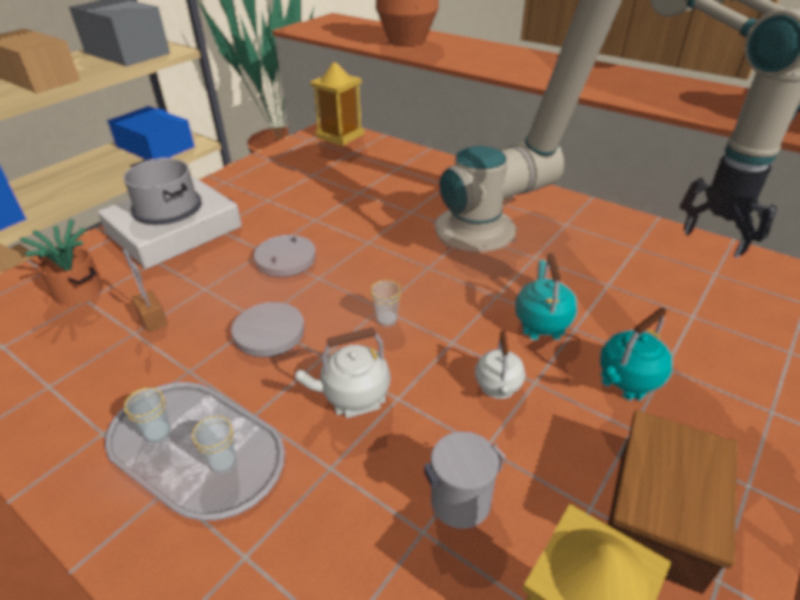

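View pics/top0b.png

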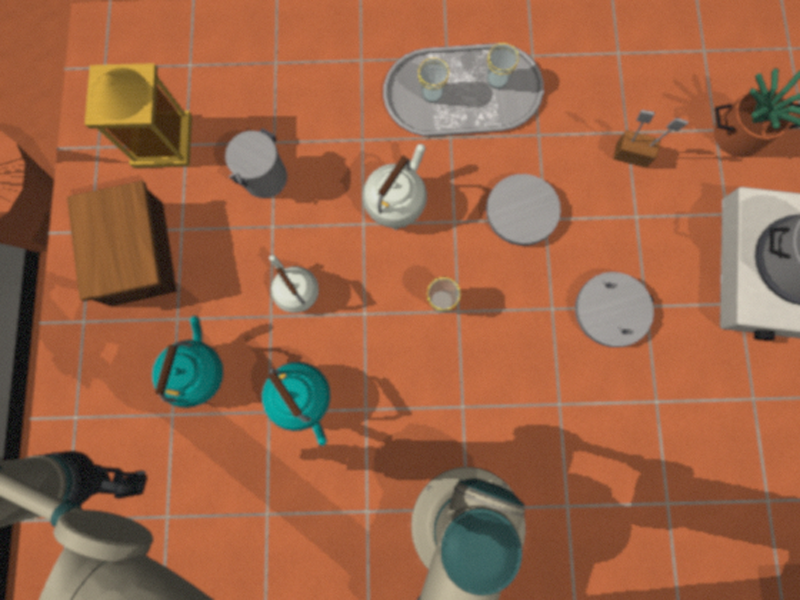

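Top view (560 px scale): the large-pot candidates are white at (276,136) and turquoise at (131,261) and (207,278). The white one fits, since turquoise is excluded and the smaller white pot is at (205,200). The base candidates are (430,217), which has two dark pegs, and (366,147), which is plain; the pegged one fits. In the scene view the pot is at (245,265) and the pegged base at (200,180). I'll confirm both in one crop.

```bash
python3 - <<'E'
import cv2,numpy as np
t=cv2.imread('pics/top0.png');s=cv2.imread('pics/scene0.png')
def c(a,x,y,w=80,h=60):return cv2.resize(a[y:y+h,x:x+w],(400,300),interpolation=cv2.INTER_CUBIC)
cv2.imwrite('pics/crop1.png',np.vstack([np.hstack([c(t,240,100),c(t,390,187)]),np.hstack([c(s,200,228,),c(s,160,150)])]))
E
python3 - <<'E'
from h import *
L=lambda c,x,y:(c,(x/560,y/420))
def T(s,t):
    return tri(ray("scene",np.array(s)/[560,420]),ray("top",np.array(t)/[560,420]))
print("warmer",T((199.8,183.3),(425.4,216.1)))
print("pot s250",atz("scene",(250/560,254.2/420),.08))
print("glass",T((269.7,209.8),(311.8,207.2)),"small",T((347.1,256.5),(205.1,199.2)))
E
```

```text
warmer (array([ 0.40801698, -0.30533827, -0.00070083]), [np.float64(0.0007961172037469569), np.float64(0.0007961172037470492)])
pot s250 [0.62998557 0.11946526 0.08      ]
glass (array([0.4314682 , 0.02819182, 0.05416002]), [np.float64(0.0016731061492836726), np.float64(0.0016731061492835852)]) small (array([0.46443958, 0.32061173, 0.05572497]), [np.float64(0.0028192263258383717), np.float64(0.0028192263258384922)])
```

View pics/crop1.png

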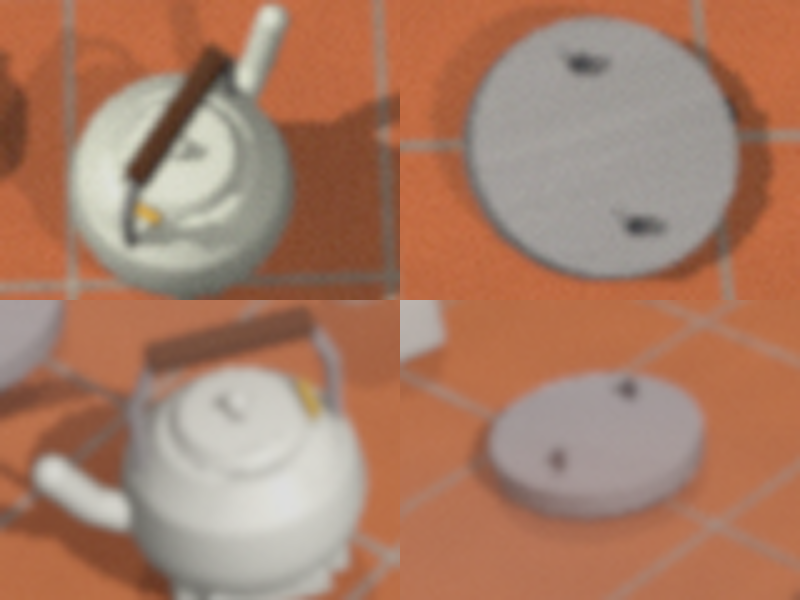

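The crop confirms the white larger pot, with a wooden bar at top px (283,110)–(267,136) and the spout up-right. It also confirms the base with dark pegs at top px (427,200) and (438,232). Next I triangulate these.

Run:
```python
from h import *
def T(n,s,t):
    p,e=tri(ray("scene",np.array(s)/[560,420]),ray("top",np.array(t)/[560,420]));print(n,np.round(p,4),np.round(e[0],4));return p
a=T("front",(230,239.4),(283,110.4));b=T("back",(261.6,232.4),(267.2,135.6));T("mid",(246,236),(275.4,123))
print("yaw",np.degrees(np.arctan2(*(a-b)[1::-1])))
p=T("peg1",(205.4,167.6),(427.2,199.6));q=T("peg2",(191.4,182),(438,232))
print("pegmid",(p+q)/2,np.degrees(np.arctan2(*(p-q)[1::-1])),np.linalg.norm((p-q)[:2]))
A=[atz("top",np.array(x)/[560,420],.038) for x in((427.2,199.6),(438,232))]
print("top only",A,np.mean(A,0),np.degrees(np.arctan2(*(A[0]-A[1])[1::-1])))
A=[atz("scene",np.array(x)/[560,420],.036) for x in((205.4,167.6),(191.4,182))]
print("scene only",A,np.mean(A,0),np.degrees(np.arctan2(*(A[0]-A[1])[1::-1])))
A=[atz("top",np.array(x)/[560,420],.162) for x in((283,110.4),(267.2,135.6))]
print("handle top",A,np.mean(A,0),np.degrees(np.arctan2(*(A[0]-A[1])[1::-1])))
# plate rim ellipse centre from the colour mask
for c in("scene","top"):
    im=cv2.imread(f"pics/{c}0.png")
    x,y,w,h=(160,150,80,60) if c=="scene" else (390,187,80,60)
    hsv=cv2.cvtColor(im[y:y+h,x:x+w],cv2.COLOR_BGR2HSV);m=((hsv[...,1]<75)).astype(np.uint8)
    cs=max(cv2.findContours(m,0,2)[0],key=cv2.contourArea);el=cv2.fitEllipse(cs);px=np.array(el[0])+[x,y]
    print(c,"plate",px,el[1],atz(c,px/[560,420],.026 if c=="top" else .016))
s=env.get_obs();print(s["tcp_pos"],np.round(s["tcp_rot"],3).tolist())
```

```text
front [0.6753 0.0994 0.1572] 0.0001
back [0.6072 0.1432 0.1536] 0.0004
mid [0.6412 0.1209 0.1547] 0.0005
yaw -32.70645640933289
peg1 [ 0.4261 -0.2643  0.0986] 0.0161
peg2 [ 0.3762 -0.3682 -0.0451] 0.0171
pegmid [ 0.4011654  -0.31622316  0.02674374] 64.3635907959438 0.11523033419700218
top only [array([ 0.44817074, -0.30060684,  0.038     ]), array([ 0.35549942, -0.32166322,  0.038     ])] [ 0.40183508 -0.31113503  0.038     ] 12.801160142434226
scene only [array([ 0.3606489 , -0.31877195,  0.036     ]), array([ 0.45315842, -0.29438887,  0.036     ])] [ 0.40690366 -0.30658041  0.036     ] -165.23416022711137
handle top [array([0.67306292, 0.09953502, 0.162     ]), array([0.60421594, 0.14248274, 0.162     ])] [0.63863943 0.12100888 0.162     ] -31.956500431524606
scene plate [199.07128525 178.39948845] (27.900495529174805, 42.95241928100586) [ 0.40362246 -0.31132437  0.016     ]
top plate [430.15624237 216.33647346] (50.83251190185547, 55.37452697753906) [ 0.40209749 -0.30860465  0.026     ]
[0.13768724 0.55829468 0.20082539] [[-0.971, 0.239, 0.0], [0.239, 0.971, 0.0], [-0.0, 0.0, -1.0]]
```

{"op": "step_arm", "data": {
  "commands": [1, 0, 0, -0.05, 0, 1, 0, 0, -0.05, 0, 1, -0.02, 0, 0, 9.25, 1, -0.02, 0, 0, 9.25, 1, -0.045, -0.007, 0, 0, 1, -0.045, -0.007, 0, 0, 1, -0.045, -0.007, 0, 0, 1, -0.045, -0.007, 0, 0],
  "force": 60
}}

```text
time: 1.9
tcp_pos: [0.3136, 0.4247, 0.3009]
tcp_rot: [[-0.845, 0.535, 0.0], [0.535, 0.845, 0.0], [-0.0, 0.001, -1.0]]
force: [0.2, 0.7, 0.2]
finger_gap: 0.0851
finger_force: 0.0
```

{"op": "step_arm", "data": {
  "commands": [1, -0.045, -0.007, 0, 0, 1, -0.045, -0.007, 0, 0, 1, -0.045, -0.007, 0, 0, 1, -0.045, -0.007, 0, 0, 1, -0.045, -0.007, 0, 0, 1, -0.045, -0.007, 0, 0, 1, -0.045, -0.007, 0, 0, 1, 0, 0, 0, 0]
}}

```text
time: 2.9
tcp_pos: [0.5547, 0.2134, 0.2999]
tcp_rot: [[-0.843, 0.539, -0.0], [0.539, 0.843, -0.001], [-0.0, -0.001, -1.0]]
force: [-0.4, 0.5, -1.1]
finger_gap: 0.0854
finger_force: 0.0
```

```bash
cat >> h.py <<'E'
def go(x,y,z,head):
    s=env.get_obs();R=np.array(s["tcp_rot"]);p=np.array(s["tcp_pos"]);h=np.degrees(np.arctan2(R[1,0],R[0,0]))
    print("t",s["time"],"p",np.round(p,4),"h",round(h,2),"tilt",np.round(R[:,2],3),"q",np.round(s["q"],1),"F",np.round(s["force"],1),"gap",s["finger_gap"],s["finger_force"])
    print("tool shift now",np.round(R.T@(np.array([x,y,z])-p),4),"turn",round(-((head-h+180)%360-180),2))
E
python3 -c "
from h import *
go(.640,.1205,.138,147.7)"
```

```text
t 2.9 p [0.5547 0.2134 0.2999] h 147.41 tilt [-0.    -0.001 -1.   ] q [ 14.4  15.5  73.   -0.1  91.6 -43. ] F [-0.4  0.5 -1.1] gap 0.08536751386572365 0.0
tool shift now [-0.1219 -0.0322  0.162 ] turn -0.29
```

{"op": "step_arm", "data": {
  "commands": [1, -0.041, -0.011, 0, 0, 1, -0.041, -0.011, 0, 0, 1, -0.04, -0.01, 0, 0, 1, 0, 0, 0, 0, 1, 0, 0, 0.03, 0, 1, 0, 0, 0.03, 0, 1, 0, 0, 0.03, 0, 1, 0, 0, 0, 0]
}}

```text
time: 3.9
tcp_pos: [0.6355, 0.1248, 0.2086]
tcp_rot: [[-0.846, 0.534, -0.006], [0.534, 0.846, 0.0], [0.005, -0.003, -1.0]]
force: [0.2, -0.6, -0.4]
finger_gap: 0.0856
finger_force: 0.0
```

Run:
```python
from h import *
go(.640,.1205,.138,147.7)
s=cams.snapshot("scene");t=cams.snapshot("top")
c=lambda a,x,y:cv2.resize(a[y:y+120,x:x+80],(400,600),interpolation=cv2.INTER_CUBIC)
cv2.imwrite("pics/pre.png",np.hstack([c(s,205,180),c(t,235,50)])[:,:,::-1])
```

```text
t 3.9 p [0.6355 0.1248 0.2086] h 147.73 tilt [-0.006  0.    -1.   ] q [  4.9  22.1  75.6   0.1  82.6 -52.8] F [ 0.2 -0.6 -0.4] gap 0.08563910567647982 0.0
tool shift now [-0.0065 -0.001   0.0706] turn 0.03
```

View pics/pre.png

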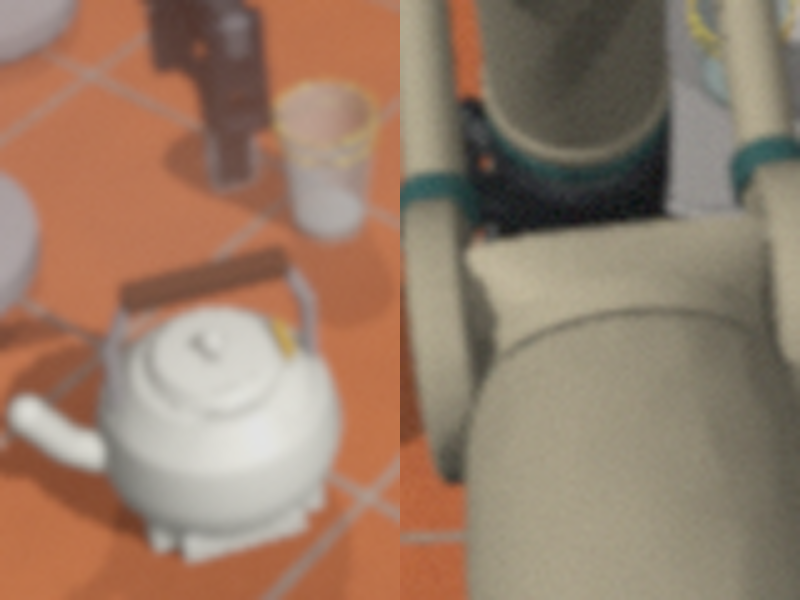

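The scene crop shows the near fingertip at scene px (251,217), above the bar centred at (246,236). That agrees with the numbers, so I descend.

{"op": "step_arm", "data": {
  "commands": [1, -0.005, -0.001, 0.01, 0, 1, 0, 0, 0.02, 0, 1, 0, 0, 0.02, 0, 1, 0, 0, 0.01, 0, 1, 0, 0, 0.008, 0, 1, 0, 0, 0, 0, 1, 0, 0, 0, 0]
}}

```text
time: 4.88
tcp_pos: [0.6426, 0.1199, 0.1435]
tcp_rot: [[-0.845, 0.535, 0.001], [0.535, 0.845, 0.0], [-0.001, 0.001, -1.0]]
force: [-0.4, -0.4, 0.5]
finger_gap: 0.0852
finger_force: 0.0
```

```bash
python3 -c "
from h import *
go(.640,.1205,.138,147.7)"
```

```text
t 4.875 p [0.6426 0.1199 0.1435] h 147.65 tilt [ 0.001  0.    -1.   ] q [  4.5  24.4  81.2   0.   74.3 -53.2] F [-0.4 -0.4  0.5] gap 0.08519087590602696 0.0
tool shift now [ 0.0026 -0.0009  0.0055] turn -0.05
```

{"op": "step_arm", "data": {
  "commands": [1, 0.0025, -0.001, 0.006, 0, -1, 0, 0, 0, 0, -1, 0, 0, 0, 0, -1, 0, 0, 0, 0, -1, 0, 0, 0, 0, -1, 0, 0, 0, 0, -1, 0, 0, 0, 0, -1, 0, 0, 0, 0],
  "force": 60
}}

```text
time: 5.88
tcp_pos: [0.6394, 0.1204, 0.1368]
tcp_rot: [[-0.845, 0.535, -0.0], [0.535, 0.845, 0.0], [0.0, 0.0, -1.0]]
force: [-0.3, 0.6, -0.2]
finger_gap: -0.0
finger_force: 0.0
```

The fingers shut on nothing, so I look again.

Run:
```python
from h import *
go(.640,.1205,.138,147.7)
print("tcp px",proj("scene",env.get_obs()["tcp_pos"]),proj("top",env.get_obs()["tcp_pos"]))
s=cams.snapshot("scene");t=cams.snapshot("top")
c=lambda a,x,y:cv2.resize(a[y:y+120,x:x+80],(400,600),interpolation=cv2.INTER_CUBIC)
cv2.imwrite("pics/miss.png",np.hstack([c(s,205,190),c(t,235,60)])[:,:,::-1])
```

```text
t 5.875 p [0.6394 0.1204 0.1368] h 147.64 tilt [-0.  0. -1.] q [  4.5  24.5  82.2   0.   73.4 -53.1] F [-0.3  0.6 -0.2] gap -4.584590307662028e-05 0.0
tool shift now [-0.0004  0.0004 -0.0012] turn -0.06
tcp px [246.58167063 240.70129885] [275.61535639 126.35846324]
```

View pics/miss.png

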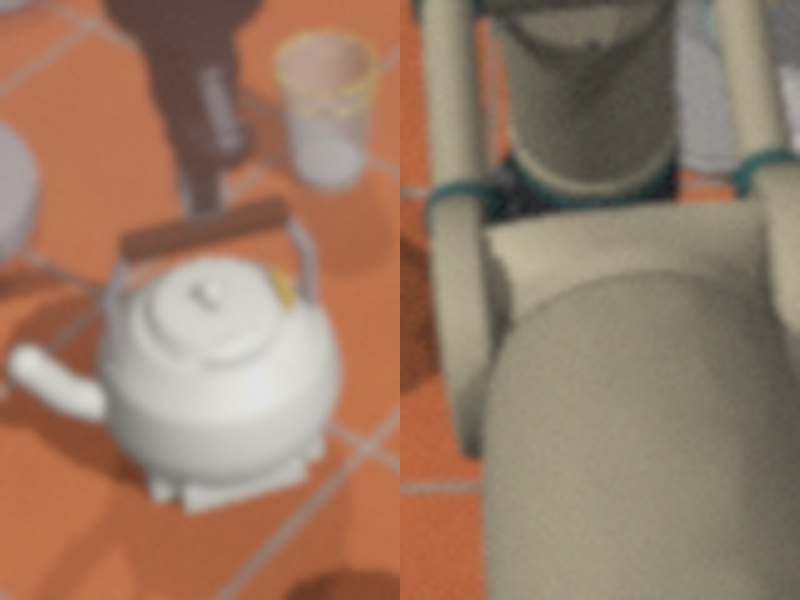

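Run:
```python
from h import *
p=np.array([.138,.558,.214]);y=np.array([.239,.971,0])
for c in("top","scene"):
    print(c,"base",proj(c,[0,0,.0]),"tips0",[np.round(proj(c,p+k*y*.045),1) for k in(-1,1)])
    print("pre tips",[np.round(proj(c,np.array([.6355,.1248,.2216])+k*.045*np.array([.534,.846,0])),1) for k in(-1,1)])
s=cv2.imread("pics/scene0.png");t=cv2.imread("pics/top0.png")
c=lambda a,x,y:cv2.resize(a[y:y+60,x:x+80],(400,300),interpolation=cv2.INTER_CUBIC)
m=cams.snapshot("scene")[:,:,::-1];m2=cams.snapshot("top")[:,:,::-1]
cv2.imwrite("pics/g0.png",np.vstack([np.hstack([c(s,470,120),c(t,30,310)]),np.hstack([cv2.resize(m[100:310,130:410],(400,300)),cv2.resize(m2[0:210,170:450],(400,300))])]))
```

```text
top base [327.00166119 368.00308384] tips0 [array([104.8, 332.7]), array([ 66.6, 323.9])]
pre tips [array([288.7, 123.3]), array([257.5, 106. ])]
scene base [332.46591108 160.06842683] tips0 [array([479. , 173.3]), array([511.9, 188.4])]
pre tips [array([241.3, 203.7]), array([252.8, 226.5])]
```

View pics/g0.png

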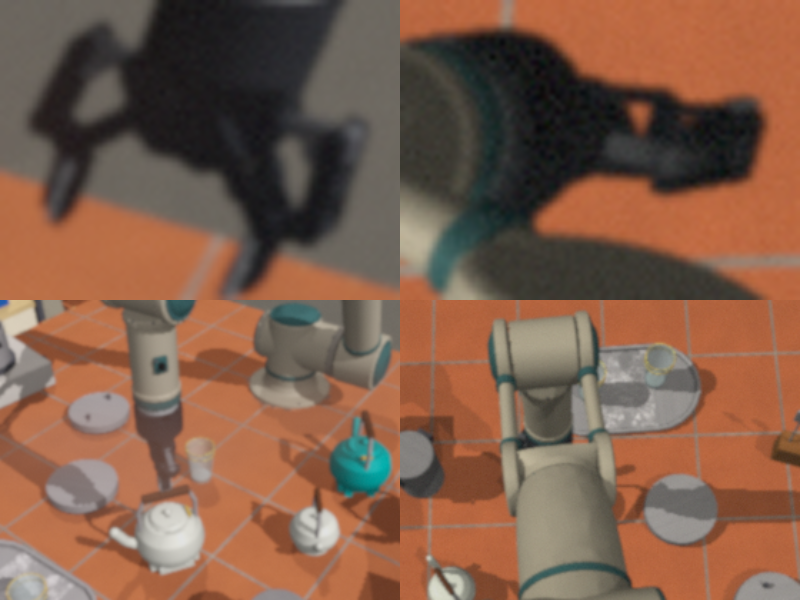

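At the start the open tips show about 10 px above their projected place (scene (481,163) and (518,178)), and the shut tip ends at the bar's top edge. The real tips are therefore about 25 mm higher than reported. The base projects correctly, so this is not the camera calibration. I'll open, go down in steps while watching force, and close again.

{"op": "step_arm", "data": {
  "commands": [1, 0, 0, 0, 0, 1, 0, 0, 0, 0, 1, 0, 0, 0, 0, 1, 0, 0, 0.006, 0, 1, 0, 0, 0.006, 0, 1, 0, 0, 0.006, 0, 1, 0, 0, 0.006, 0, 1, 0, 0, 0, 0]
}}

```text
time: 7.08
tcp_pos: [0.6389, 0.1203, 0.112]
tcp_rot: [[-0.845, 0.535, -0.001], [0.535, 0.845, -0.0], [0.001, -0.001, -1.0]]
force: [-0.2, -0.4, -0.0]
finger_gap: 0.0855
finger_force: 0.0
```

Run:
```python
from h import *
go(.640,.1205,.112,147.7)
s=cams.snapshot("scene")
cv2.imwrite("pics/open2.png",cv2.resize(s[190:280,195:315],(800,600),interpolation=cv2.INTER_CUBIC)[:,:,::-1])
```

```text
t 7.075 p [0.6389 0.1203 0.112 ] h 147.64 tilt [-0.001 -0.    -1.   ] q [  4.5  25.5  84.2   0.   70.5 -53.1] F [-0.2 -0.4 -0. ] gap 0.0854509496208504 0.0
tool shift now [-0.0008  0.0007 -0.    ] turn -0.06
```

View pics/open2.png

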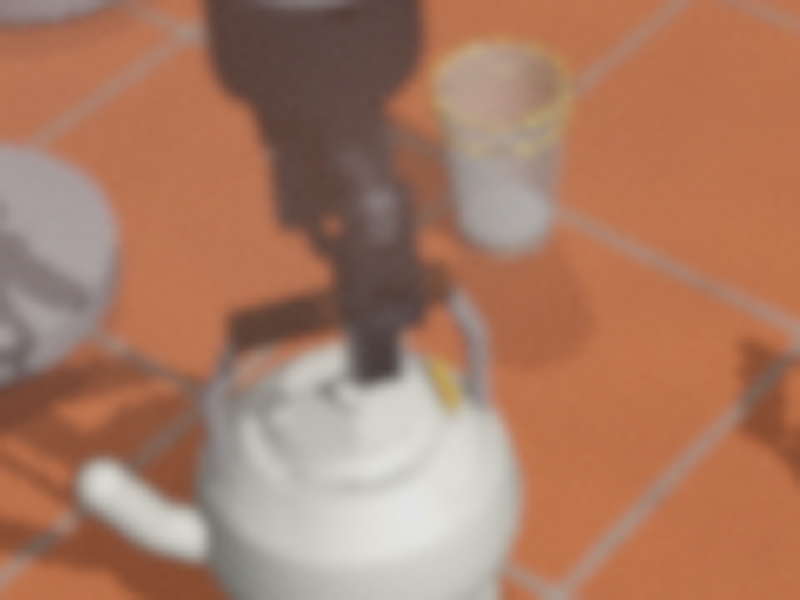

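The near finger is now in front of the bar, with its tip at scene px (252,247), and the far finger is behind it. I close.

{"op": "step_arm", "data": {
  "commands": [-1, 0, 0, 0.002, 0, -1, 0, 0, 0, 0, -1, 0, 0, 0, 0, -1, 0, 0, 0, 0, -1, 0, 0, 0, 0, -1, 0, 0, 0, 0, -1, 0, 0, 0, 0],
  "force": 60
}}

```text
time: 8.0
tcp_pos: [0.6395, 0.1208, 0.111]
tcp_rot: [[-0.845, 0.535, 0.0], [0.535, 0.845, 0.001], [0.0, 0.001, -1.0]]
force: [-0.6, 2.7, 0.7]
finger_gap: 0.0127
finger_force: 61.3
```

{"op": "step_arm", "data": {
  "commands": [-1, 0, 0, -0.005, 0, -1, 0, 0, -0.015, 0, -1, 0, 0, -0.02, 0, -1, 0, 0, -0.03, 0, -1, 0, 0, -0.03, 0, -1, 0, 0, -0.03, 0, -1, 0, 0, -0.01, 0, -1, 0, 0, 0, 0],
  "force": 80
}}

```text
time: 9.0
tcp_pos: [0.6395, 0.1202, 0.2511]
tcp_rot: [[-0.845, 0.535, 0.001], [0.535, 0.845, -0.0], [-0.001, 0.0, -1.0]]
force: [-1.5, 1.0, -5.6]
finger_gap: 0.0121
finger_force: 79.6
```

```bash
python3 -c "
from h import *
go(.404,-.309,.251,193.7)"
```

```text
t 9.0 p [0.6395 0.1202 0.2511] h 147.64 tilt [ 0.001 -0.    -1.   ] q [  4.5  21.3  71.1  -0.   87.6 -53.1] F [-1.5  1.  -5.6] gap 0.012094485814920406 79.64986324310303
tool shift now [-0.0308 -0.4886 -0.    ] turn -46.06
```

{"op": "step_arm", "data": {
  "commands": [-1, -0.001, -0.02, 0, 0, -1, -0.003, -0.04, 0, 0, -1, -0.003, -0.05, 0, 0, -1, -0.003, -0.05, 0, 0, -1, -0.003, -0.05, 0, 0, -1, -0.003, -0.05, 0, 0, -1, -0.003, -0.05, 0, 0, -1, -0.003, -0.05, 0, 0]
}}

```text
time: 10.0
tcp_pos: [0.4622, -0.197, 0.2495]
tcp_rot: [[-0.845, 0.536, -0.003], [0.536, 0.845, 0.0], [0.003, -0.001, -1.0]]
force: [-0.1, -0.7, -5.8]
finger_gap: 0.0123
finger_force: 79.6
```

{"op": "step_arm", "data": {
  "commands": [-1, -0.003, -0.05, 0, 0, -1, -0.002, -0.04, 0, 0, -1, -0.001, -0.02, 0, 0, -1, 0, 0, 0, -6, -1, 0, 0, 0, -8, -1, 0, 0, 0, -8, -1, 0, 0, 0, -8, -1, 0, 0, 0, -8]
}}

```text
time: 11.0
tcp_pos: [0.4093, -0.2913, 0.2493]
tcp_rot: [[-0.995, -0.102, -0.003], [-0.102, 0.995, 0.002], [0.003, 0.002, -1.0]]
force: [0.7, 0.8, -5.0]
finger_gap: 0.0125
finger_force: 79.7
```

{"op": "step_arm", "data": {
  "commands": [-1, 0, 0, 0, -6, -1, 0, 0, 0, -2, -1, 0, 0, 0, 0, -1, 0, 0, 0, 0]
}}

```text
time: 11.5
tcp_pos: [0.4111, -0.2916, 0.2505]
tcp_rot: [[-0.972, -0.235, -0.001], [-0.235, 0.972, 0.0], [0.0, 0.0, -1.0]]
force: [0.4, 0.1, -5.6]
finger_gap: 0.0123
finger_force: 79.6
```

Run:
```python
from h import *
go(.404,-.309,.251,193.7)
s=cams.snapshot("scene");t=cams.snapshot("top")
cv2.imwrite("pics/s2.png",s[:,:,::-1]);cv2.imwrite("pics/t2.png",t[:,:,::-1])
for c in("scene","top"):
    for l in cams.landmark_of(c,"teapot_mid"):print(c,np.round(np.array(l["xy"])*[560,420],1),round(l["confidence"],2))
c=lambda a,x,y:cv2.resize(a[y:y+120,x:x+80],(400,600),interpolation=cv2.INTER_CUBIC)
cv2.imwrite("pics/hold.png",np.hstack([c(s,160,90),c(t,395,155)])[:,:,::-1])
```

```text
t 11.5 p [ 0.4111 -0.2916  0.2505] h -166.41 tilt [-0.001  0.    -1.   ] q [ -43.3    8.2   89.3   -0.    82.6 -146.8] F [ 0.4  0.1 -5.6] gap 0.01225045678288518 79.64974164962769
tool shift now [ 0.011  -0.0152 -0.0005] turn -0.11
scene [381.3 206.2] 0.8
scene [194.2 130.8] 0.79
scene [445.1 242.2] 0.76
scene [196.7 187.1] 0.54
top [126.1 262.1] 0.93
top [207.6 275.8] 0.82
top [446.1 198.4] 0.78
top [426.4 215.3] 0.21
```

View pics/hold.png

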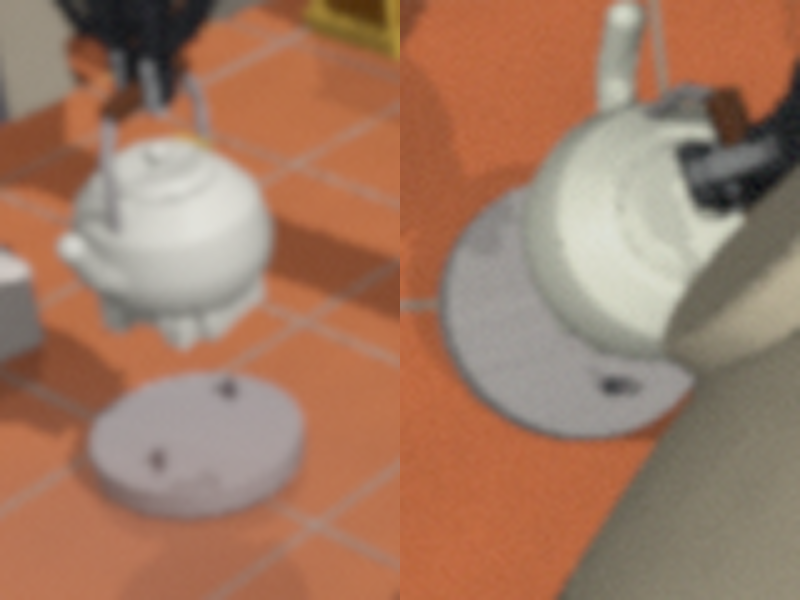

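The pot hangs upright over the base. Pegs show at scene px (205,168) and (191,182), and the spout points up in the top view. Next I measure the pot's axis and yaw.

Run:
```python
from h import *
N=np.array([560,420])
def T(n,s,t):
    p,e=tri(ray("scene",np.array(s)/N),ray("top",np.array(t)/N));print(n,np.round(p,4),np.round(e[0],4));return p
m=T("mid",(194.2,130.8),(446.1,198.4))
sp=T("spout",(160+70/5,90+245/5),(395+225/5,155+15/5))
print("yaw",np.degrees(np.arctan2(*(sp-m)[1::-1])))
print("mid at z.2195",atz("scene",np.array((194.2,130.8))/N,.2195),atz("top",np.array((446.1,198.4))/N,.2195))
# model: expected pixels for pot at tcp, yaw 13.6, to compare
x=np.array([np.cos(np.radians(13.6)),np.sin(np.radians(13.6)),0])
for c in("scene","top"):
    p=np.array([.4111,-.2916,.2195]);print(c,"exp mid",proj(c,p),"handle ends",proj(c,p+.043*x+[0,0,.075]),proj(c,p-.043*x+[0,0,.075]))
for c in("scene",):
  for l in cams.silhouettes(c,"teapot_mid"):
    b=np.array(l["bbox"])*[560,420,560,420]
    if b[0]<240 and b[1]<150:print(c,np.round(b,1),l["confidence"])
```

```text
mid [ 0.4135 -0.2819  0.2182] 0.0013
spout [ 0.5073 -0.2693  0.2363] 0.0001
yaw 7.641884869474349
mid at z.2195 [ 0.41520544 -0.281666    0.2195    ] [ 0.41242021 -0.28022815  0.2195    ]
scene exp mid [192.95670513 129.42628119] handle ends [181.5056189  113.38035198] [196.82394421 101.99630753]
top exp mid [450.96210816 198.81136527] handle ends [457.8277025  173.20326239] [471.44727225 210.14333125]
scene [172.2 102.2 211.7 160. ] 0.81
```

{"op": "step_arm", "data": {
  "commands": [-1, 0.006, -0.009, 0, 0, -1, 0.007, -0.009, 0.01, 0, -1, 0, 0, 0.02, 0, -1, 0, 0, 0.02, 0, -1, 0, 0, 0.02, 0, -1, 0, 0, 0.012, 0, -1, 0, 0, 0.003, 0, -1, 0, 0, 0, 0]
}}

```text
time: 12.75
tcp_pos: [0.4034, -0.3126, 0.166]
tcp_rot: [[-0.972, -0.236, 0.0], [-0.236, 0.972, -0.0], [-0.0, -0.0, -1.0]]
force: [0.0, -0.8, -5.4]
finger_gap: 0.0125
finger_force: 79.6
```

Run:
```python
from h import *
N=np.array([560,420])
go(.403,-.312,.1655,193.7)
s=cams.snapshot("scene");t=cams.snapshot("top")
P={}
for c in("scene","top"):
    for l in cams.landmark_of(c,"teapot_mid"):
        p=np.array(l["xy"])*N
        if (p[0]<240 if c=="scene" else p[0]>400):print(c,np.round(p,1),round(l["confidence"],2),np.round(atz(c,p/N,.1345),4))
p=env.get_obs()["tcp_pos"]
for c in("scene","top"):print(c,"exp mid",proj(c,[p[0],p[1],.1345]))
c=lambda a,x,y:cv2.resize(a[y:y+120,x:x+80],(400,600),interpolation=cv2.INTER_CUBIC)
cv2.imwrite("pics/low.png",np.hstack([c(s,160,105),c(t,390,155)])[:,:,::-1])
```

```text
t 12.75 p [ 0.4034 -0.3126  0.166 ] h -166.36 tilt [ 0. -0. -1.] q [ -45.6   11.6   97.2    0.    71.2 -149.2] F [ 0.  -0.8 -5.4] gap 0.012472079452073657 79.58962440490723
tool shift now [0.0002 0.0007 0.0005] turn -0.06
scene [197.2 149.7] 0.82 [ 0.3982 -0.3026  0.1345]
top [443.5 206.9] 0.81 [ 0.408  -0.3059  0.1345]
scene exp mid [193.95880576 149.46421118]
top exp mid [446.31018873 208.49688193]
```

View pics/low.png

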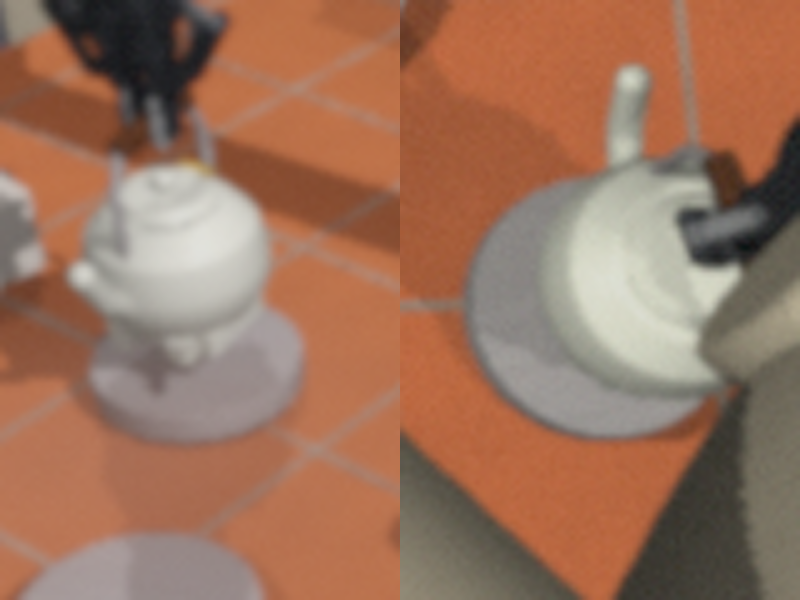

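Run:
```python
from h import *
N=np.array([560,420])
T=lambda s,t:tri(ray("scene",np.array(s)/N),ray("top",np.array(t)/N))
a,e=T((208,261),(294.4,102));print("start spout",a,e[0]);d=a-[.640,.1205,.08];print(np.linalg.norm(d[:2]),np.degrees(np.arctan2(d[1],d[0])))
b,e=T((175.6,159.4),(436.4,170));print("now spout",b,e[0])
for h in(11,13.7):print(h,"axis from spout",b[:2]-.1*np.array([np.cos(np.radians(h)),np.sin(np.radians(h))]))
for c in("scene",):print("start col exp body",proj(c,[.64,.1205,.065]),"seen 248.7; now exp",proj(c,[.4034,-.3126,.1195]),"seen 195.5")
# outline: circle r65 at z: extreme columns/rows
th=np.linspace(0,2*np.pi,200)
def ex(c,x,y,z):
    q=np.array([proj(c,[x+.065*np.cos(k),y+.065*np.sin(k),z]) for k in th]);return np.round([q[:,0].min(),q[:,0].max(),q[:,1].min(),q[:,1].max()],1)
print("top start",ex("top",.64,.1205,.065),"seen L254 R298.4");print("top now",ex("top",.4034,-.3126,.1195),"seen L418.0 B234")
print("scene start",ex("scene",.64,.1205,.065),"now",ex("scene",.4034,-.3126,.1195))
```

```text
start spout [0.72538906 0.0656621  0.10198991] 0.001155548174092731
0.10148146212050366 -32.70907545384078
now spout [ 0.5013969  -0.29019226  0.15355679] 0.00011120850143804362
11 axis from spout [ 0.40323418 -0.30927316]
13.7 axis from spout [ 0.40424199 -0.31387608]
start col exp body [248.17684719 260.59664163] seen 248.7; now exp [194.64245307 153.26488932] seen 195.5
top start [253.4 299.  114.6 157.8] seen L254 R298.4
top now [419.  469.2 185.4 234.5] seen L418.0 B234
scene start [223.3 273.  243.2 279.7] now [175.3 213.8 143.6 163.7]
```

The outlines agree with the pot being centred on the gripper within about 2 mm, and it sits over the base. I lower it gently.

{"op": "step_arm", "data": {
  "commands": [-1, 0, 0, 0.004, 0, -1, 0, 0, 0.004, 0, -1, 0, 0, 0.003, 0, -1, 0, 0, 0.003, 0, -1, 0, 0, 0.003, 0, -1, 0, 0, 0.002, 0, -1, 0, 0, 0, 0]
}}

```text
time: 13.82
tcp_pos: [0.4031, -0.3121, 0.1466]
tcp_rot: [[-0.972, -0.236, -0.0], [-0.236, 0.972, 0.0], [0.0, 0.0, -1.0]]
force: [-0.4, 0.2, -4.8]
finger_gap: 0.0122
finger_force: 79.6
```

{"op": "step_arm", "data": {
  "commands": [-1, 0, 0, 0.001, 0, -1, 0, 0, 0.001, 0, -1, 0, 0, 0.001, 0, -1, 0, 0, 0, 0]
}}

```text
time: 14.32
tcp_pos: [0.4031, -0.3121, 0.1437]
tcp_rot: [[-0.972, -0.236, -0.0], [-0.236, 0.972, 0.0], [0.0, 0.0, -1.0]]
force: [0.2, -0.0, -5.5]
finger_gap: 0.012
finger_force: 79.6
```

{"op": "step_arm", "data": {
  "commands": [-1, 0, 0, 0.001, 0, -1, 0, 0, 0.001, 0, -1, 0, 0, 0.001, 0, -1, 0, 0, 0, 0]
}}

```text
time: 14.82
tcp_pos: [0.4031, -0.3121, 0.1406]
tcp_rot: [[-0.972, -0.236, -0.0], [-0.236, 0.972, 0.0], [0.0, 0.0, -1.0]]
force: [0.2, -0.4, -3.9]
finger_gap: 0.0119
finger_force: 79.6
```

{"op": "step_arm", "data": {
  "commands": [-1, 0, 0, 0.001, 0, -1, 0, 0, 0.0005, 0, -1, 0, 0, 0, 0]
}}

```text
time: 15.2
tcp_pos: [0.4032, -0.3122, 0.1392]
tcp_rot: [[-0.972, -0.236, -0.0], [-0.236, 0.972, 0.0], [-0.0, 0.0, -1.0]]
force: [-0.3, -0.1, -5.0]
finger_gap: 0.0119
finger_force: 79.6
```

{"op": "step_arm", "data": {
  "commands": [-1, 0, 0, 0.001, 0, -1, 0, 0, 0, 0]
}}

```text
time: 15.45
tcp_pos: [0.4033, -0.3122, 0.139]
tcp_rot: [[-0.972, -0.236, 0.001], [-0.236, 0.972, -0.0], [-0.0, -0.0, -1.0]]
force: [-1.9, 1.8, 2.5]
finger_gap: 0.0123
finger_force: 80.5
```

{"op": "step_arm", "data": {
  "commands": [-1, 0, 0, 0.001, 0, -1, 0, 0, 0, 0]
}}

```text
time: 15.7
tcp_pos: [0.4033, -0.3122, 0.139]
tcp_rot: [[-0.972, -0.236, 0.001], [-0.236, 0.972, -0.001], [-0.001, -0.001, -1.0]]
force: [-2.9, 2.7, 8.2]
finger_gap: 0.012
finger_force: 81.5
```

Contact came at the height of the plate (0.139 − 0.111 = 0.028), so the pot is seated. I open and withdraw upward.

{"op": "step_arm", "data": {
  "commands": [-0.6, 0, 0, -0.001, 0, 0, 0, 0, 0, 0, 1, 0, 0, 0, 0, 1, 0, 0, 0, 0, 1, 0, 0, 0, 0, 1, 0, 0, -0.01, 0, 1, 0, 0, -0.03, 0, 1, 0, 0, -0.05, 0],
  "force": 20
}}

```text
time: 16.7
tcp_pos: [0.4024, -0.3115, 0.2284]
tcp_rot: [[-0.972, -0.236, -0.002], [-0.236, 0.972, 0.003], [0.002, 0.003, -1.0]]
force: [0.8, -1.0, 0.5]
finger_gap: 0.0854
finger_force: 0.0
```

{"op": "step_arm", "data": {
  "commands": [1, 0, 0, -0.05, 0, 1, 0, 0, -0.05, 0, 1, 0, 0.05, 0, 0, 1, 0, 0.06, 0, 0, 1, 0, 0.06, 0, 0, 1, 0, 0.06, 0, 0, 1, 0, 0.03, 0, 0, 1, 0, 0, 0, 0]
}}

```text
time: 17.7
tcp_pos: [0.3412, -0.058, 0.3294]
tcp_rot: [[-0.971, -0.239, 0.002], [-0.239, 0.971, -0.001], [-0.002, -0.001, -1.0]]
force: [0.0, -1.0, 0.3]
finger_gap: 0.0854
finger_force: 0.0
```

Run:
```python
from h import *
N=np.array([560,420])
go(.4,-.3,.3,193.7)
s=cams.snapshot("scene");t=cams.snapshot("top")
for c in("scene","top"):
  for n in("teapot_mid","smallpot_mid","glass_center"):
    for l in cams.landmark_of(c,n):print(c,n,np.round(np.array(l["xy"])*N,1),round(l["confidence"],2))
print("exp mid",proj("scene",[.4035,-.309,.108]),proj("top",[.4035,-.309,.108]))
c=lambda a,x,y:cv2.resize(a[y:y+120,x:x+80],(400,600),interpolation=cv2.INTER_CUBIC)
cv2.imwrite("pics/done.png",np.hstack([c(s,160,105),c(t,390,145)])[:,:,::-1])
```

```text
t 17.7 p [ 0.3412 -0.058   0.3294] h -166.15 tilt [ 0.002 -0.001 -1.   ] q [ -21.2   -7.8   94.6    0.    93.1 -125.1] F [ 0.  -1.   0.3] gap 0.08536215960738741 0.0
tool shift now [ 0.0009 -0.249   0.0296] turn 0.15
scene teapot_mid [195.9 157.1] 0.78
scene teapot_mid [381.9 206.9] 0.76
scene teapot_mid [198.2 181.6] 0.66
scene teapot_mid [447.7 239.8] 0.57
scene smallpot_mid [350.4 254.9] 0.71
scene smallpot_mid [196.5 155.1] 0.71
scene glass_center [269.2 209.1] 0.85
top teapot_mid [206.5 276.9] 0.77
top teapot_mid [439.3 209.2] 0.75
top teapot_mid [125.8 260.1] 0.64
top smallpot_mid [202.6 197.8] 0.74
top glass_center [308.3 206.3] 0.71
exp mid [195.85044546 156.50060134] [441.06578992 210.47867868]
```

View pics/done.png

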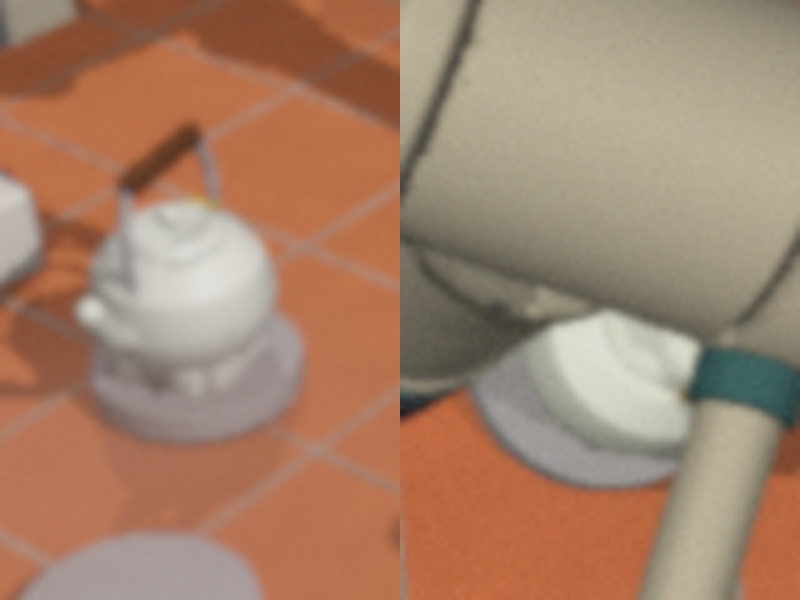

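The pot stands upright on the pegged base, with its middle at scene px (196,157) against an expected (196,156.5). The gripper is clear, and the glass and small pot are where they were. I hand in the job.

```bash
python3 -c "
from workcell import job
print(job.close_job())"
```

```text
the job is handed in; nothing more can be done
None
```

The larger white teapot stands released and upright on the pegged warming base, lowered until it met the plate; the small pot and lone glass did not move measurably, and the job was handed in at about 18 s with no verdict returned.

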